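# Clamp the finger exerciser into the clip-top canister

### The job

Put the orange finger exerciser away in the blue clip-top canister and shut its lid. Then swing the wire bail up and over the hump on the lid, until it snaps past centre into its groove and clamps the lid shut. Leave the other gear on the bench where it lies.

Things in the scene. Friction and masses are not known exactly. Their poses are not given: they have to be found in the camera images.
- canister: Blue metal clip-top canister bolted to the bench, left or right of the middle, turned up to 0.35 rad. Outside 110 (x) by 140 (y) by 80 mm high (rim), walls 5 mm; inside 100 by 130 mm, inner floor 18 mm above the bench. Origin: centre of its underside, on the bench; z up; x points to the lid hinge (far side), y along the lid hinge and the bail axis.
- lid (a joint): Angle of the steel lid (rad): 0 shut flat on the rim, 1.57 upright, stop at 1.9; starts open at 1.5 to 1.75. A plate 113 mm (from the hinge) by 144 mm (along it), 10 mm thick (shut: 80 to 90 mm above the bench). Its hinge is stiff: it stays where it is left, and 2 to 4 N at its free edge moves it.
- lid_hinge (a point): A point on the lid's hinge axis, mid-length: x = +57, y = 0, z = 80 mm in the canister frame, fixed to the canister. The axis runs along the canister's y.
- lid_front (a point): Middle of the lid's free (front) edge, on its outer (top) face: shut, at x = -56, y = 0, z = 90 mm in the canister frame.
- clasp_hump (a point): Crest of the round black hump on the lid's outer (top) face; lid shut: x = -29, z = 107 mm in the canister frame. Hump, then a groove, then a stop (top 109 mm) form one clasp block, in the middle of the lid only: within 28 mm either side of its centre line and from x = -41 to +5 mm. The rest of the lid's top is plain.
- bail (a joint): Angle of the wire bail (rad): 0 hanging forward, 20 degrees below level; grows as it swings up and over towards the lid hinge; stop at 2.3. Starts at 0 to 0.4; a stiff pivot (0.04 N m) holds it where it is left. Lid shut: the wire meets the hump at about 1.6, crosses its crest at about 1.90 and from 1.95 snaps by itself into the groove at 2.08. Lid open: it meets nothing.
- bail_pivot (a point): A point on the bail's pivot axis, midway: x = -30, y = 0, z = 64 mm in the canister frame; the axis runs along the canister's y. The bail is sprung along its arms: to pass the crest its wire must move 4 mm further from the pivot (2.5 N per mm), which it does by itself when pushed round with up to about 15 N.
- bail_grip (a point): Centre of the bail's red barrel grip, 18 mm in diameter and 26 mm long, lying along the canister's y, 70 mm from the pivot (28 mm beyond the 6 mm cross wire, on an 8 mm stem). At bail angle a: x = -30 - 70 cos(a - 0.35), y = 0, z = 64 + 70 sin(a - 0.35) mm in the canister frame. Pinched on its two flat ends, it turns between the fingers as the bail swings.
- exerciser_center (a point): Centre (half-way up) of the orange finger exerciser, a firm oval loop lying flat on the bench, 66 mm long (its x) by 42 mm wide (its y) by 24 mm high, wall 12 mm, about 60 g; z up. It lies on the other side of the middle from the canister.
- dumbbell: Grey dumbbell, 220 mm long (its y), 90 mm high, 2 kg, beyond the work. Origin: centre of its underside. Bystander.
- pushup_handle: Aluminium push-up handle with black feet, 130 by 191 mm (x by y), 116 mm high. Origin: centre of its underside. Bystander.
- collar0: Yellow spring collar lying flat, ring 66 mm across, 18 mm high, two tabs out to 64 mm from its centre along its +x. Origin: ring centre, underside. Bystander.
- collar1: A second yellow spring collar like the first. Bystander.
Mind the look-alikes: they are no part of the job. There is more than one size of the part that bears exerciser_center; the job needs the smallest.

How it is judged (in metres and radians):
On the way, in this order (a step that is already met when the one before it is completed fails the run):
1. the exerciser lies inside the canister (x of exerciser_center in the frame of canister between -0.05 and 0.05 m and y of exerciser_center in the frame of canister between -0.065 and 0.065 m and z of exerciser_center in the frame of canister below 0.065 m), for 0.2 s.
2. the lid is shut (value of joint lid below 0.06 rad), for 0.2 s.
3. the bail is past the crest, in its groove (value of joint bail between 1.99 and 2.17 rad), for 0.2 s.
At the end, for the whole second after the job is handed in: The exerciser is inside the canister, the lid is shut (within 0.04 rad), and the bail wire sits in its groove past the crest (bail angle 1.99 to 2.17 rad), with the robot clear of everything (all of step 1 and all of step 3 and value of joint lid below 0.04 rad); the robot touches nothing.
It fails at once if a bystander (dumbbell, push-up handle or collar) is shifted more than 25 mm (distance of any of dumbbell, pushup_handle, collar0, collar1 from where it was at the start of the episode above 0.025 m).
It also fails if it takes over 72 s, if anything falls off the work surface, if the arm or the gripper's body presses on something with over 40 N, if the wrist force passes 120 N, or if a joint passes its speed limit or range.

### The arm

A 6-joint arm with a two-finger parallel gripper is mounted at the origin on the work surface. World frame = base frame: x ahead of the robot, y to its left, z up, the work surface at z = 0. Lengths are in mm, angles in rad, forces in N, time in s.
With the tool pointing down it reaches from about 400 to 825 mm from the base axis. Payload 7 kg.
Tool frame: the origin (TCP) lies midway between the tips of the shut fingers; the grasp point (between the pads) lies 19 mm behind it; z points along the fingers, x is the direction in which the jaws open and shut, and the axes are right-handed (so a half turn about z gives the same grasp; the last joint's range is limited). The gripper opens to 88 mm and grips with 3 to 60 N. Pads are 19 mm wide; open, the fingers measure 130 mm over their backs; the gripper's body (78 mm by 193 mm) begins 47 mm behind the grasp point.
Start: joints at [0.288, 0.359, 0.012, 0, -1.224, -0.288], TCP at [674.978, -0.019, 226.561] pointing down, gripper open.
Joint ranges: [-3.07, 3.07], [-1.43, 2.12], [-1.02, 1.25], [-3.03, 1.67], [-3.05, -0], [-3.03, 3.03]. Speed limits (rad/s): [2.39, 2.39, 3.01, 3.14, 3.14, 3.14].

### API

Orientations are given as a unit quaternion [w, x, y, z].
In Python, from station import ctrl gives the robot as it stands. The module is installed in compiled form; this text tells all that it offers.
- The arm moves only by the tool arm_command, never from a script. Its argument "plan" is a list of rows, each a list of 5 numbers: the opening, from -1 (shut) to 1 (fully open), then the shift along the tool's x, y, z scaled (see below), then the turn about the tool's z scaled (see below). In form: [[grip, dx, dy, dz, spin], ...]. A call has 1 to 20 rows; each row is the pose to reach, as a shift and turn from the pose commanded when the call began, along the tool's axes at that moment; what a row does not reach only later rows make up. The controller multiplies each number of a shift by 0.8 m and each number of a turn by 30 degrees. A row lasts 1/12 s, in which the tool goes at most 41.7 mm and 7.16 degrees, less where a joint would pass 70% of its speed; a pose out of reach is approached as far as the arm can. A call with a number of a shift or a turn outside -1 to 1 is refused whole. A call with a gripper value outside its range is refused whole. The fingers move at their own pace and stop on an object; "force" is the grip in N (left out, the last holds). Time passes only in rows, so rows that repeat a pose let the fingers close. It gives the time, the measured TCP pose, the force and the opening at its end, in the units of the state.
- ctrl.read_state(): the state, without advancing time (a new reading comes with each control period).
- ctrl.snapshot(name): name is "scene" or "side" or "wrist"; returns the picture (400x640x3 uint8, blue, green, red); there is no depth.
- ctrl.camera_params(name): a dict with "intrinsics" (3x3 intrinsics, pixels), "position" and "attitude" of the camera in the world; the wrist camera has in their place "hand_eye" (4x4, takes a point from camera to tool coordinates, whose origin is the TCP and whose axes are the tool frame's). Camera axes: x right, y down, z forward; pixel columns grow to the right and rows downward; lengths in mm; the calibration is good to about 2 mm. A picture is of the moment at which its call begins: read the wrist's pose just before it. camera_params takes no time and is no camera call.
- ctrl.finish_job(): hands the job in, once; it reports no verdict.
The state is a dict: "t": time; "joint_pos": joint angles; "qvel": joint speeds; "joint_efforts": joint torques, N m; "position": TCP position; "orientation": TCP orientation; "contact_force": force on the tool from outside, world axes, zero at the start; "moment": the same for the moment, N m; "finger_gap": opening from 0.0 (shut) to 1.0 (fully open).
Only numpy, scipy, OpenCV 4.12 (cv2) and the standard library are available. Lean on these libraries where they do the work, as an engineer would, in place of code of your own. Each camera call takes 0.05 s, during which the arm holds its last target.

## Working session

There is one attempt and no reset: what is moved stays moved. The work goes in short steps, Python scripts to look and compute and a tool call to move; the robot and the scene stay as the last step left them, time stands still between calls to the robot, and variables do not carry over. Pictures are saved under pics/ and viewed, and the job is handed in when it is done.

Besides the shell and the picture viewer there is one more tool, called after "Call:" as name(argument=value, ...), one argument or row to a line, values as JSON. arm_command: Moves the arm, as the interface text tells. Shifts and turns lie within -1 to 1; 1 stands for 0.8 m of shift or 30 degrees of turn. Its arguments: {"type":"object","properties":{"plan":{"type":"array","items":{"type":"array","items":{"type":"number","minimum":-1,"maximum":1}}},"force":{"type":"number"}},"required":["plan"]}

```bash
mkdir -p pics
cat > h.py <<'E'
import numpy as np, cv2
from station import ctrl
from scipy.spatial.transform import Rotation as R
def rot(a):
    a=np.array(a,float)
    return a if a.shape==(3,3) else R.from_quat([a[1],a[2],a[3],a[0]]).as_matrix()
def cam(name,st=None):
    p=ctrl.camera_params(name); K=np.array(p['intrinsics'])
    if name=='wrist':
        st=st or ctrl.read_state(); T=np.eye(4);T[:3,:3]=rot(st['orientation']);T[:3,3]=st['position']
        T=T@np.array(p['hand_eye']); return K,T[:3,:3],T[:3,3]
    return K,rot(p['attitude']),np.array(p['position'])
def ray(c,uv):
    K,Rm,t=c; d=Rm@np.linalg.inv(K)@np.array([uv[0],uv[1],1.]); return t,d/np.linalg.norm(d)
def onz(c,uv,z):
    o,d=ray(c,uv); return o+d*(z-o[2])/d[2]
def proj(c,P):
    K,Rm,t=c; q=K@(Rm.T@(np.array(P,float)-t)); return q[:2]/q[2]
def tri(rs):
    A=np.zeros((3,3));b=np.zeros(3)
    for o,d in rs:
        M=np.eye(3)-np.outer(d,d);A+=M;b+=M@o
    return np.linalg.solve(A,b)
E
python3 - <<'E'
from h import *
print(ctrl.read_state())
for n in ['scene','side','wrist']:
    print(n,ctrl.camera_params(n)); 
    cv2.imwrite(f'pics/{n}0.png',ctrl.snapshot(n))
E
```

```text
{'t': 0.0, 'joint_pos': array([ 2.88056760e-01,  3.59349952e-01,  1.10355459e-02, -3.66511692e-04,
       -1.22414155e+00, -2.88093289e-01]), 'qvel': array([8.38218101e-05, 7.30556219e-04, 2.10782924e-04, 2.90297834e-04,
       6.87635546e-05, 1.24973212e-03]), 'joint_efforts': array([-8.00930356e-04, -5.82726967e+01,  2.93058443e+01,  6.99745238e+00,
        6.93249181e-03, -2.06530804e-04]), 'position': array([ 6.74478307e+02, -5.98746836e-02,  2.25633508e+02]), 'orientation': array([-8.44572252e-04,  8.06689374e-05,  9.99999638e-01, -7.05532334e-05]), 'contact_force': array([-0.31198719,  0.03037083, -0.35667956]), 'moment': array([-0.02941082, -0.0091737 ,  0.02094621]), 'finger_gap': 0.9993772036031547}
scene {'intrinsics': array([[509.98356484,   0.        , 325.10491414],
       [  0.        , 509.98356484, 201.28265793],
       [  0.        ,   0.        ,   1.        ]]), 'position': array([1288.50579374, -429.65414757, 1295.5534096 ]), 'attitude': array([-0.26488219,  0.8433033 ,  0.44746046, -0.13585325])}
side {'intrinsics': array([[371.78576503,   0.        , 314.38584447],
       [  0.        , 371.78576503, 200.2814379 ],
       [  0.        ,   0.        ,   1.        ]]), 'position': array([ 379.26244847, 1085.86465838,  775.23260947]), 'attitude': array([ 0.06179051, -0.09224499,  0.87212048, -0.47652772])}
wrist {'intrinsics': array([[338.0095823 ,   0.        , 317.50926694],
       [  0.        , 338.0095823 , 203.22883374],
       [  0.        ,   0.        ,   1.        ]]), 'hand_eye': array([[ 9.99998462e-01,  1.64427546e-03,  6.10152479e-04,
         1.95421114e-01],
       [-1.74879565e-03,  9.61186043e-01,  2.75895510e-01,
        -7.58804277e+01],
       [-1.32821830e-04, -2.75896152e-01,  9.61187440e-01,
        -1.58152401e+02],
       [ 0.00000000e+00,  0.00000000e+00,  0.00000000e+00,
         1.00000000e+00]])}
```

View pics/scene0.png

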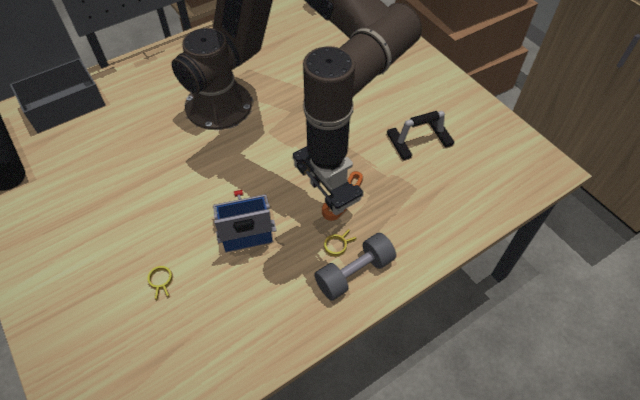

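View pics/side0.png

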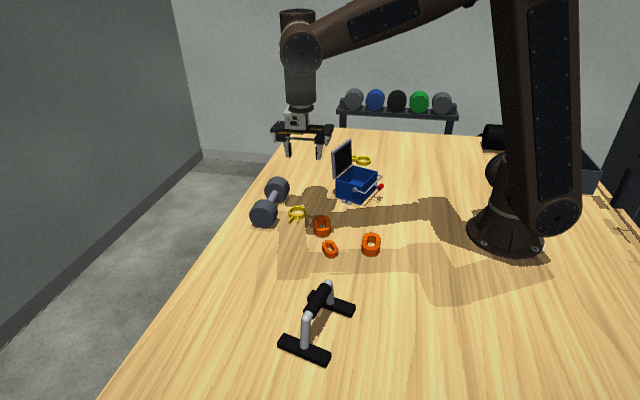

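View pics/wrist0.png

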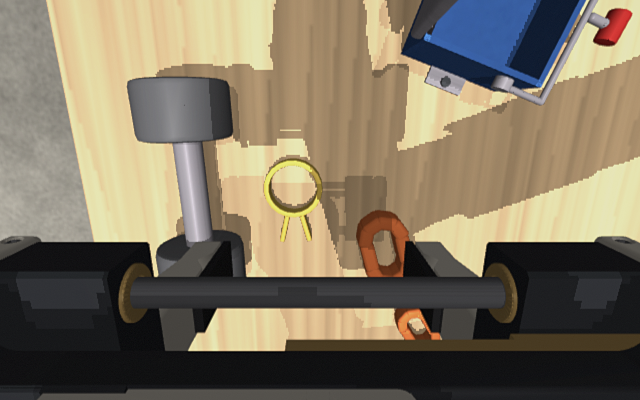

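The wrist view shows the canister at top right (blue, ~(480,40)), the collar at (293,187) and two orange loops near (383,240) and (412,325). The side view shows three orange loops, at (322,226), (330,249) and (371,244). Next I measure all three.

Run:
```python
from h import *
for n in ['side','scene']:
    im=cv2.imread(f'pics/{n}0.png');c=cam(n)
    hsv=cv2.cvtColor(im,cv2.COLOR_BGR2HSV)
    m=cv2.inRange(hsv,(3,170,80),(14,255,255))
    cs,_=cv2.findContours(m,cv2.RETR_EXTERNAL,cv2.CHAIN_APPROX_NONE)
    for k in cs:
        if cv2.contourArea(k)<25: continue
        pts=np.array([onz(c,p[0],12)[:2] for p in k],np.float32)
        r=cv2.minAreaRect(pts); print(n,cv2.boundingRect(k),np.round(r[0]),np.round(r[1]),r[2])
s=cv2.imread('pics/side0.png')[125:275,260:410]; w=cv2.imread('pics/scene0.png')[140:290,190:400]
cv2.imwrite('pics/c0.png',np.hstack([cv2.resize(s,(400,400),interpolation=2),cv2.resize(w,(400,286),interpolation=2) if 0 else cv2.resize(w[:, :150],(400,400),interpolation=2)]))
```

```text
side (322, 240, 16, 18) [548. 190.] [48. 83.] 11.710334777832031
side (361, 232, 20, 25) [423. 142.] [ 58. 122.] 1.0814183950424194
side (313, 215, 18, 23) [597.  76.] [ 59. 127.] 12.879364967346191
scene (323, 204, 16, 16) [600.  61.] [62. 34.] 7.884007930755615
scene (348, 172, 14, 14) [539. 209.] [40. 48.] 35.35199737548828
```

View pics/c0.png

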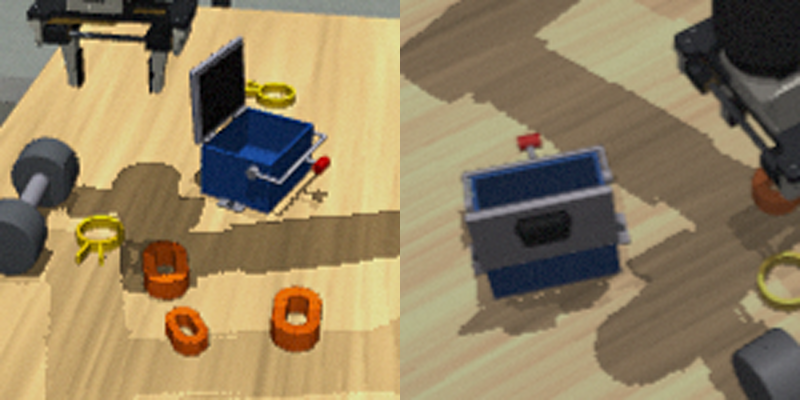

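The three orange loops in the side view are (322,226), (371,244) and (330,249). The first two are about 59 mm wide and tall. The one at (330,249), near world (548,190), is clearly the smallest at ~48 mm apparent width, which fits the 66x42x24 target. I'll move over it for a wrist view.

Call:
arm_command(
  plan=[
    [1,0.144,0.29,0,0],
    [1,0.144,0.29,0,0],
    [1,0.144,0.29,0,0],
    [1,0.144,0.29,0,0],
    [1,0.144,0.29,0,0],
    [1,0.144,0.29,0,0],
    [1,0.144,0.29,0,0],
    [1,0.144,0.29,0,0],
    [1,0.144,0.29,0,0],
    [1,0.144,0.29,0,0],
  ],
)

```text
t: 0.98
position: [559.9, 231.4, 226.4]
orientation: [-0.0, 0.0, 1.0, -0.0]
contact_force: [-0.3, 0.3, -0.9]
finger_gap: 0.998
```

Run:
```python
from h import *
import pickle
st=ctrl.read_state(); print(st['t'],st['position'],st['orientation'])
im=ctrl.snapshot('wrist');c=cam('wrist',st);pickle.dump(c,open('w1.pkl','wb'))
cv2.imwrite('pics/wrist1.png',im)
for n in ['scene','side']: cv2.imwrite(f'pics/{n}1.png',ctrl.snapshot(n))
hsv=cv2.cvtColor(im,cv2.COLOR_BGR2HSV)
m=cv2.inRange(hsv,(3,170,60),(14,255,255))
cs,_=cv2.findContours(m,cv2.RETR_EXTERNAL,cv2.CHAIN_APPROX_NONE)
for k in cs:
    if cv2.contourArea(k)<200: continue
    for z in (12,24):
        pts=np.array([onz(c,p[0],z)[:2] for p in k],np.float32)
        r=cv2.minAreaRect(pts); print(cv2.boundingRect(k),z,np.round(r[0],1),np.round(r[1],1),r[2])
```

```text
0.9833 [559.93911895 231.37924997 226.37496502] [-1.66700554e-04  1.13353531e-04  9.99999962e-01 -1.87422396e-04]
(304, 114, 51, 59) 12 [547.1 194.7] [42.4 67.4] 32.07998275756836
(304, 114, 51, 59) 24 [547.5 193.5] [41.1 65.2] 32.08002853393555
(418, 54, 67, 92) 12 [419.8 150.1] [66.4 91.9] 0.26513099670410156
(418, 54, 67, 92) 24 [424.3 150.2] [64.3 88.9] 0.26514944434165955
(246, 0, 69, 80) 12 [595.1  88.9] [59.1 81.9] 15.483555793762207
(246, 0, 69, 80) 24 [594.  91.] [57.2 79.3] 15.48356819152832
```

View pics/wrist1.png

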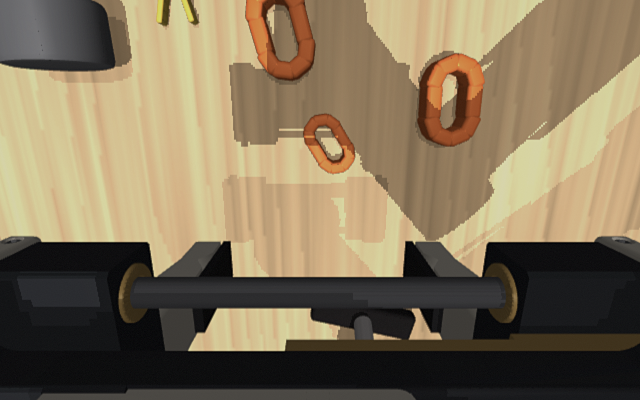

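Run:
```python
from h import *
s=cv2.imread('pics/side1.png')[130:210,320:400]; w=cv2.imread('pics/scene1.png')[180:260,205:285]
cv2.imwrite('pics/c1.png',np.hstack([cv2.resize(s,(400,400),interpolation=2),cv2.resize(w,(400,400),interpolation=2)]))
```

```text
(no output)
```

View pics/c1.png

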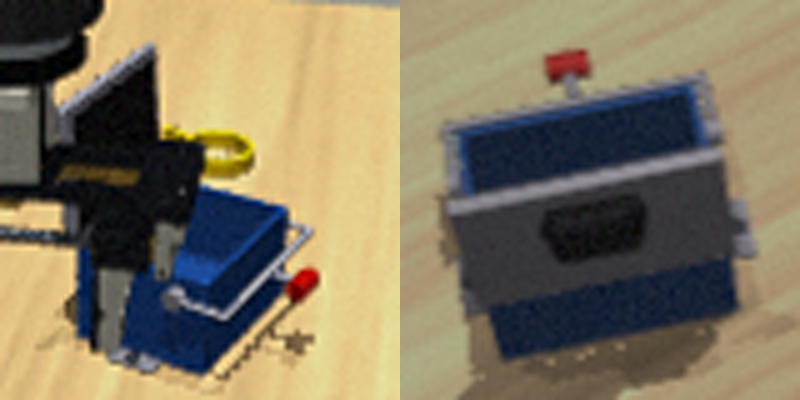

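The orange loop at (329,143) in the wrist image measures 65x41 mm at z=24, matching the 66x42 target. The others measure 64x89 and 57x79, so they are the look-alikes. This wrist crop confirms the target: centre (547.3,194), narrow axis at 32°. The canister's red grip is in view in both fixed cameras. I'll grasp the target now.

Call:
arm_command(
  plan=[
    [1,0.0158,-0.0467,0.2,-1],
    [1,0.0158,-0.0467,0.2,-1],
    [1,0.0158,-0.0467,0.2,-1],
    [1,0.0158,-0.0467,0.2,-1],
    [1,0.0158,-0.0467,0.2,-1],
    [1,0.0158,-0.0467,0.2,-1],
    [1,0.0158,-0.0467,0.2,-1],
    [1,0.0158,-0.0467,0.2,-1],
  ],
)

```text
t: 1.8
position: [549.3, 196.0, 69.4]
orientation: [0.002, -0.258, 0.966, 0.001]
contact_force: [0.6, 0.9, 0.5]
finger_gap: 0.999
```

Run:
```python
from h import *
st=ctrl.read_state(); print(st['t'],st['position'],rot(st['orientation'])[:,0])
cv2.imwrite('pics/wrist2.png',ctrl.snapshot('wrist'))
```

```text
1.8 [549.3312674  195.95663455  69.39529619] [-0.86734681 -0.49768266 -0.0046338 ]
```

View pics/wrist2.png

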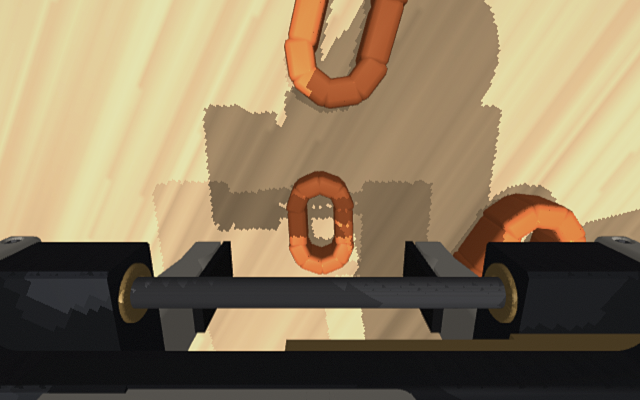

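Call:
arm_command(
  plan=[
    [1,0,0,0.04,-0.07],
    [1,0,0,0.079,-0.07],
    [1,0,0,0.079,-0.07],
    [1,0,0,0.079,-0.07],
    [-1,0,0,0.079,-0.07],
    [-1,0,0,0.079,-0.07],
    [-1,0,0,0.079,-0.07],
    [-1,0,0,0.079,-0.07],
    [-1,0,0,0.079,-0.07],
    [-1,0,0,0.079,-0.07],
    [-1,0,0,0.079,-0.07],
    [-1,0,0,0.079,-0.07],
    [-1,0,0,0.079,-0.07],
    [-1,0,0,0.079,-0.07],
  ],
  force=15,
)

```text
t: 3.02
position: [547.2, 194.6, 3.5]
orientation: [-0.0, -0.276, 0.961, -0.0]
contact_force: [-0.9, 0.3, 2.7]
finger_gap: 0.48
```

Call:
arm_command(
  plan=[
    [-1,0,0,-0.05,0],
    [-1,0,0,-0.3,1],
    [-1,0,0,-0.3,1],
    [-1,0,0,-0.3,1],
    [-1,0,0,-0.3,1],
    [-1,0,0,-0.3,1],
    [-1,0,0,-0.3,1],
    [-1,0,0,-0.3,1],
  ],
)

```text
t: 3.68
position: [547.9, 195.2, 245.8]
orientation: [0.002, -0.018, 1.0, 0.001]
contact_force: [-1.0, 0.4, -1.2]
finger_gap: 0.474
```

Run:
```python
from h import *
def red(im):
    hsv=cv2.cvtColor(im,cv2.COLOR_BGR2HSV)
    return cv2.inRange(hsv,(0,170,60),(2,255,255))|cv2.inRange(hsv,(172,150,60),(180,255,255))
rs=[]
for n in ['scene','side']:
    im=cv2.imread(f'pics/{n}1.png'); m=red(im)
    k,lab,s,ce=cv2.connectedComponentsWithStats(m)
    for i in range(1,k):
        if s[i,4]>8: print(n,s[i],ce[i])
    i=1+np.argmax(s[1:,4]); rs.append(ray(cam(n),ce[i]))
P=tri(rs);print(P,[np.linalg.norm(np.cross(P-o,d)) for o,d in rs])
c=cam('scene');o=np.array([205,180])
for nm,p,z in [('frontleft',(447,128),80),('frontright',(702,75),80)]:
    print(nm,onz(c,o+np.array([(p[0]-400 if p[0]>400 else p[0])/5,p[1]/5]),z))
```

```text
scene [235 190   7   6  27] [237.85185185 192.37037037]
side [378 184   5   6  21] [379.85714286 186.28571429]
[ 418.51683439 -139.55250922   63.34602879] [np.float64(0.6194712590498195), np.float64(0.6194712590498599)]
frontleft [ 434.64036972 -221.75084227   80.        ]
frontright [484.0878763  -81.29167225  80.        ]
```

Call:
arm_command(
  plan=[
    [-1,0.025,-0.468,-0.04,1],
    [-1,0.025,-0.468,-0.04,1],
    [-1,0.025,-0.468,-0.04,1],
    [-1,0.025,-0.468,-0.04,1],
    [-1,0.025,-0.468,-0.04,1],
    [-1,0.025,-0.468,-0.04,1],
    [-1,0.025,-0.468,-0.04,1],
    [-1,0.025,-0.468,-0.04,1],
    [-1,0.025,-0.468,-0.04,1],
    [-1,0.025,-0.468,-0.04,1],
  ],
)

```text
t: 4.52
position: [539.5, -185.8, 273.9]
orientation: [-0.001, 0.243, 0.97, -0.001]
contact_force: [0.4, 1.4, -0.3]
finger_gap: 0.479
```

Call:
arm_command(
  plan=[
    [-1,0,0,0,1],
    [-1,0,0,0,1],
    [-1,0,0,0,1],
    [-1,0,0,0,1],
    [-1,0,0,0,1],
  ],
)

```text
t: 4.93
position: [540.1, -180.2, 273.5]
orientation: [-0.001, 0.487, 0.874, -0.001]
contact_force: [0.0, 0.0, -1.1]
finger_gap: 0.477
```

Call:
arm_command(
  plan=[
    [-1,0,0,0,1],
    [-1,0,0,0,1],
    [-1,0,0,0,1],
    [-1,0,0,0,1],
    [-1,0,0,0,1],
  ],
)

```text
t: 5.35
position: [540.4, -180.0, 274.1]
orientation: [-0.001, 0.695, 0.719, -0.001]
contact_force: [0.3, -0.2, -0.7]
finger_gap: 0.477
```

Call:
arm_command(
  plan=[
    [-1,0,0,0,0.71],
    [-1,0,0,0,0.71],
    [-1,0,0,0,0.71],
    [-1,0,0,0,0.71],
    [-1,0,0,0,0.71],
  ],
)

```text
t: 5.77
position: [540.6, -180.2, 274.7]
orientation: [-0.0, 0.813, 0.582, -0.0]
contact_force: [-0.5, 0.5, -0.1]
finger_gap: 0.479
```

Run:
```python
from h import *
import pickle
st=ctrl.read_state(); Rm=rot(st['orientation']);print(st['t'],st['position'],np.degrees(np.arctan2(Rm[1,0],Rm[0,0])),st['finger_gap'],st['joint_pos'])
im=ctrl.snapshot('wrist');c=cam('wrist',st);pickle.dump(c,open('w3.pkl','wb'))
cv2.imwrite('pics/wrist3.png',im)
cv2.imwrite('pics/side3.png',ctrl.snapshot('side'))
```

```text
5.7667 [ 540.6468393  -180.1548031   274.72796123] 71.22679046796202 0.47853237087154965 [ 2.15252127e-02  1.58758555e-01 -1.48106054e-01 -1.39499751e-04
 -1.26498831e+00 -1.91993391e+00]
```

View pics/wrist3.png

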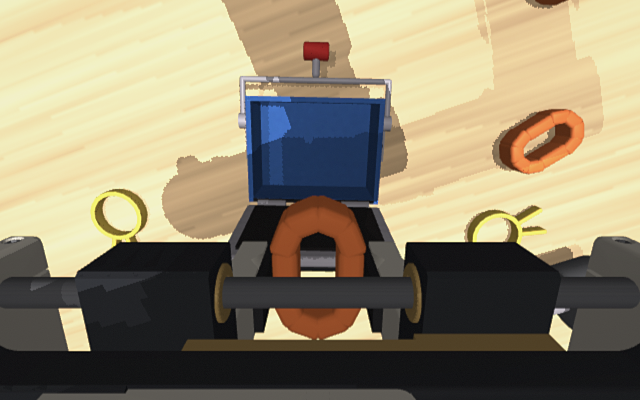

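The canister is nearly square to the tool. Its rim corners are at about (247,97) and (384,98), the back edge is near row 203, and the red grip is at (316,51). I'll fit the rim.

Run:
```python
from h import *
import pickle
c=pickle.load(open('w3.pkl','rb'));im=cv2.imread('pics/wrist3.png')
hsv=cv2.cvtColor(im,cv2.COLOR_BGR2HSV)
m=cv2.inRange(hsv,(100,120,40),(125,255,255))
cs,_=cv2.findContours(m,cv2.RETR_EXTERNAL,cv2.CHAIN_APPROX_NONE)
k=max(cs,key=cv2.contourArea);print(cv2.boundingRect(k))
P=np.array([onz(c,p[0],80)[:2] for p in k])
r=cv2.minAreaRect(P.astype(np.float32));print(r)
q=k[:,0,:]
# front edge line
def fit(sel,z):
    a=np.array([onz(c,p,z)[:2] for p in sel],np.float32);l=cv2.fitLine(a,cv2.DIST_HUBER,0,.01,.01).ravel();return l
f=np.array([q[q[:,0]==u][:,1].min() for u in range(255,378)]);fl=fit(list(zip(range(255,378),f)),80)
print('front',fl,np.degrees(np.arctan2(fl[1],fl[0])))
L=np.array([[q[q[:,1]==v][:,0].min(),v] for v in range(102,195)]);R_=np.array([[q[q[:,1]==v][:,0].max(),v] for v in range(102,195)])
for s in (L,R_): l=fit(s,80);print(l,np.degrees(np.arctan2(l[1],l[0])))
red=cv2.inRange(hsv,(0,170,60),(2,255,255))|cv2.inRange(hsv,(172,150,60),(180,255,255))
n,lab,s,ce=cv2.connectedComponentsWithStats(red);i=1+np.argmax(s[1:,4]);print('red',s[i],ce[i],onz(c,ce[i],63))
rs=[ray(c,ce[i])]+[ray(cam(n),u) for n,u in [('scene',(237.85,192.37)),('side',(379.86,186.29))]]
T=tri(rs);print('grip',T,[np.linalg.norm(np.cross(T-o,d)) for o,d in rs])
for z in (50,63,80): print([np.round(onz(c,p,z),1) for p in [(238,121),(391,117),(242,79),(389,81)]])
```

```text
(245, 96, 140, 108)
((511.51507568359375, -175.9744415283203), (139.68873596191406, 108.21131896972656), 69.9671401977539)
front [ 3.3918035e-01  9.4072139e-01  4.6166702e+02 -1.5654628e+02] 70.17305
[ 9.4291103e-01 -3.3304468e-01  4.8654916e+02 -2.4027383e+02] -19.45368
[ 9.3779272e-01 -3.4719568e-01  5.3077374e+02 -1.0934565e+02] -20.315884
red [304  42  25  18 409] [315.84352078  50.58679707] [ 418.2010985  -142.08128366   63.        ]
grip [ 418.38248343 -140.73237099   62.95444183] [np.float64(1.359763073041708), np.float64(1.502117050853162), np.float64(0.35878145849085674)]
[array([ 456.6, -245.8,   50. ]), array([506.4, -85. ,  50. ]), array([ 417.6, -225.1,   50. ]), array([469.7, -77.2,  50. ])]
[array([ 457. , -242.8,   63. ]), array([505.2, -87.4,  63. ]), array([ 419.4, -222.8,   63. ]), array([469.7, -79.9,  63. ])]
[array([ 457.6, -238.9,   80. ]), array([503.6, -90.6,  80. ]), array([ 421.7, -219.8,   80. ]), array([469.7, -83.4,  80. ])]
```

Run:
```python
from h import *
a=cv2.imread('pics/wrist3.png')[30:270,200:440];s=cv2.imread('pics/side3.png')[130:210,320:400]
cv2.imwrite('pics/c3.png',np.hstack([cv2.resize(a,(480,480),interpolation=2),cv2.resize(s,(320,480)[:1]+(480,),interpolation=2)]))
```

```text
(no output)
```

View pics/c3.png

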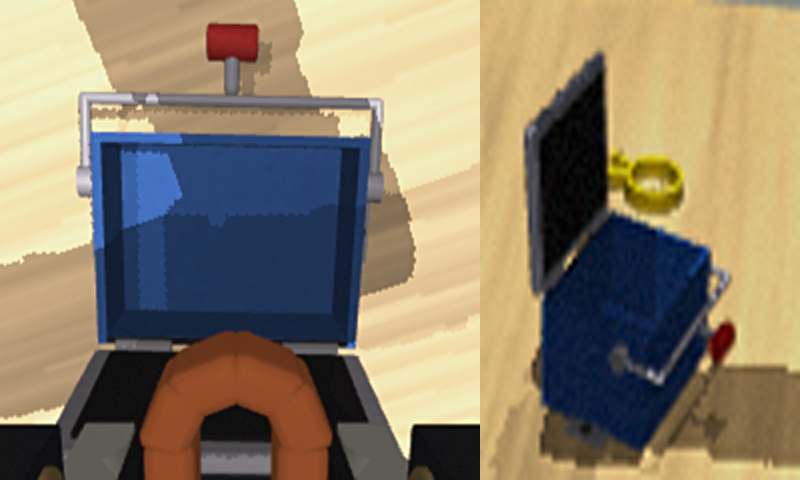

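Rim fit: centre (511.5,-176), 139.7x108 mm as expected, yaw -19.9°. The grip at (418,-141,63) agrees, giving a bail angle of ~0.34. I'll place the exerciser.

Call:
arm_command(
  plan=[
    [-1,-0.0068,-0.046,0,0.03],
    [-1,-0.0068,-0.046,0.05,0.03],
    [-1,-0.0068,-0.046,0.1,0.03],
    [-1,-0.0068,-0.046,0.15,0.03],
    [-1,-0.0068,-0.046,0.18,0.03],
    [-1,-0.0068,-0.046,0.18,0.03],
  ],
)

```text
t: 6.37
position: [500.5, -172.9, 126.2]
orientation: [-0.003, 0.819, 0.574, -0.003]
contact_force: [-0.4, 0.9, -1.4]
finger_gap: 0.476
```

Run:
```python
from h import *
st=ctrl.read_state(); Rm=rot(st['orientation']);print(st['t'],st['position'],np.degrees(np.arctan2(Rm[1,0],Rm[0,0])),st['finger_gap'])
print(np.array([[np.cos(-.347),np.sin(-.347)],[-np.sin(-.347),np.cos(-.347)]])@(st['position'][:2]-[511.5,-176]))
cv2.imwrite('pics/wrist4.png',ctrl.snapshot('wrist'))
cv2.imwrite('pics/side4.png',cv2.resize(ctrl.snapshot('side')[110:230,280:440],(800,600),interpolation=2))
```

```text
6.3667 [ 500.53409391 -172.89236802  126.22545915] 70.06814943251663 0.47603471274898557
[-11.36914487  -0.80685672]
```

View pics/wrist4.png

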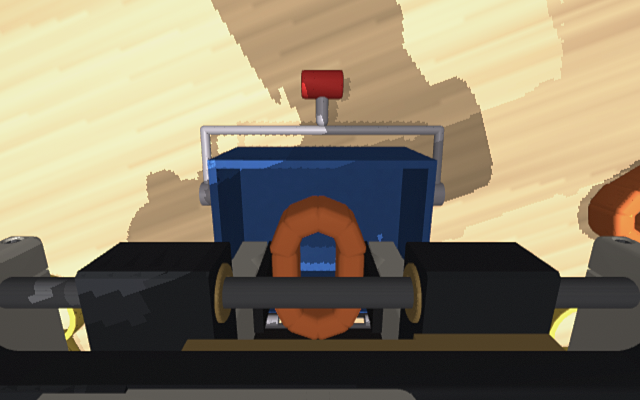

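View pics/side4.png

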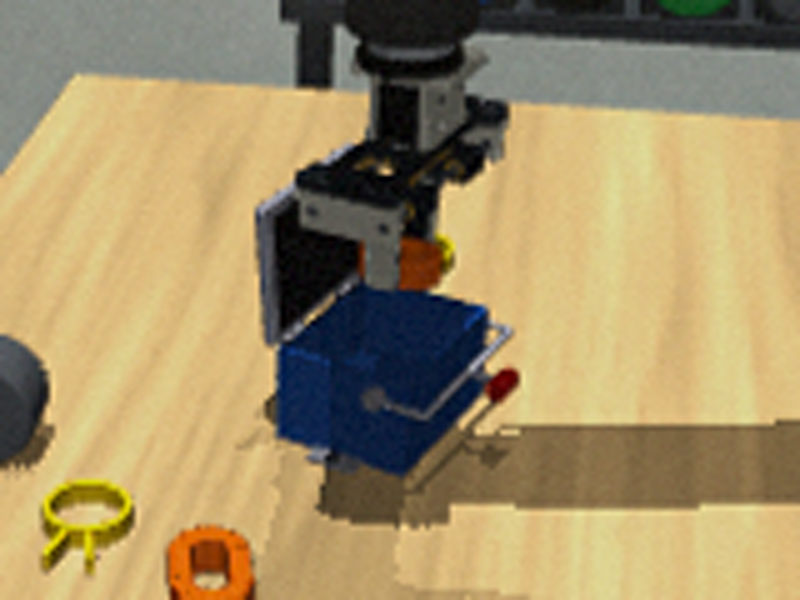

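Call:
arm_command(
  plan=[
    [-1,0,0,0.05,0],
    [-1,0,0,0.1,0],
    [-1,0,0,0.115,0],
    [-1,0,0,0.115,0],
    [-1,0,0,0.115,0],
    [0.4,0,0,0.115,0],
    [0.4,0,0,0.115,0],
    [0.4,0,0,0.115,0],
    [0.4,0,0,0.115,0],
    [0.4,0,0,0.115,0],
    [0.4,0,0,0.05,0],
    [0.4,0,0,0,0],
    [0.4,0,0,-0.05,0],
    [0.4,0,0,-0.1,0],
    [0.4,0,0,-0.15,0],
    [0.4,0,0,-0.2,0],
    [0.4,0,0,-0.2,0],
    [0.4,0,0,-0.2,0],
  ],
)

```text
t: 7.97
position: [505.6, -173.4, 295.0]
orientation: [0.002, 0.82, 0.573, 0.003]
contact_force: [-0.9, 0.6, -1.3]
finger_gap: 0.699
```

Run:
```python
from h import *
st=ctrl.read_state(); Rm=rot(st['orientation']);print(st['t'],st['position'],np.degrees(np.arctan2(Rm[1,0],Rm[0,0])),st['finger_gap'])
im=ctrl.snapshot('wrist');c=cam('wrist',st);cv2.imwrite('pics/wrist5.png',im)
cv2.imwrite('pics/side5.png',cv2.resize(ctrl.snapshot('side')[110:230,280:440],(800,600),interpolation=2))
hsv=cv2.cvtColor(im,cv2.COLOR_BGR2HSV)
```

```text
7.9667 [ 505.59769779 -173.44847047  295.04199237] 69.91460218814045 0.699260106634443
```

View pics/wrist5.png

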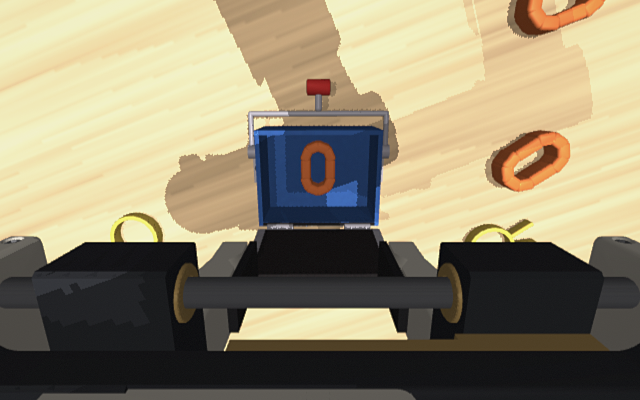

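View pics/side5.png

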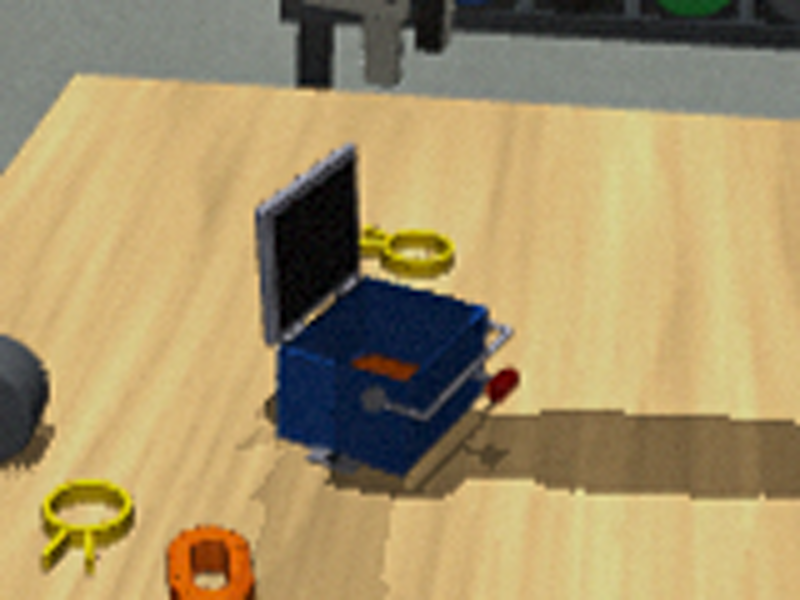

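The exerciser lies flat in the canister: (318,167) in the wrist view, (385,368) in the side crop. Next I'll shut the fingers and go over and behind the lid, off-centre to clear the clasp block.

Call:
arm_command(
  plan=[
    [-1,0.062,0.05,-0.01,0],
    [-1,0.062,0.1,-0.01,0],
    [-1,0.062,0.158,-0.01,0],
    [-1,0.062,0.158,-0.01,0],
    [-1,0.062,0.158,-0.01,0],
    [-1,0.062,0.158,-0.01,0],
    [-1,0.062,0.158,0.05,0],
    [-1,0.062,0.158,0.1,0],
    [-1,0.062,0.158,0.151,0],
    [-1,0.062,0.158,0.151,0],
    [-1,0.062,0.158,0.151,0],
    [-1,0.062,0.158,0.151,0],
  ],
)

```text
t: 9.07
position: [640.7, -170.5, 172.7]
orientation: [0.001, 0.819, 0.573, 0.0]
contact_force: [0.9, 0.3, 1.5]
finger_gap: 0.003
```

```bash
cat >> h.py <<'E'
CX=np.array([np.cos(-.347),np.sin(-.347),0]);CY=np.array([-CX[1],CX[0],0]);C0=np.array([511.5,-176,0])
def can(p): d=np.array(p)-C0; return np.round([d@CX,d@CY,d[2]],1)
def wld(x,y,z): return C0+x*CX+y*CY+np.array([0,0,z])
E
python3 - <<'E'
from h import *
st=ctrl.read_state(); Rm=rot(st['orientation']);print(st['t'],can(st['position']),np.degrees(np.arctan2(Rm[1,0],Rm[0,0])),st['finger_gap'],st['contact_force'])
for n in ('side','scene'): cv2.imwrite(f'pics/{n}6.png',ctrl.snapshot(n))
s=cv2.imread('pics/side6.png')[120:220,300:400];w=cv2.imread('pics/scene6.png')[150:270,190:310]
cv2.imwrite('pics/c6.png',np.hstack([cv2.resize(s,(400,400),interpolation=2),cv2.resize(w,(400,400),interpolation=2)]))
E
```

```text
9.0667 [119.6  49.1 172.7] 69.93906369780187 0.003349346066784504 [0.94243066 0.34367934 1.53912787]
```

View pics/c6.png

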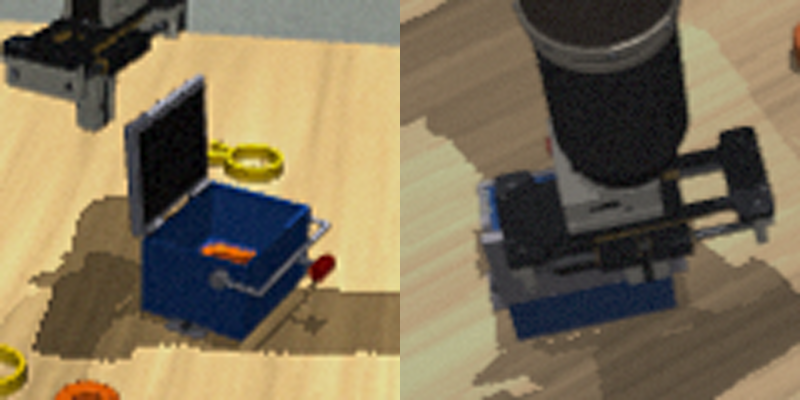

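Call:
arm_command(
  plan=[
    [-1,0.0125,-0.025,0,0],
    [-1,0.0125,-0.054,0,0],
    [-1,0.0125,-0.07,0,0],
    [-1,0.0125,-0.084,0.001,0],
    [-1,0.0125,-0.098,0.005,0],
    [-1,0.0125,-0.111,0.009,0],
    [-1,0.0125,-0.125,0.015,0],
    [-1,0.0125,-0.1375,0.024,0],
    [-1,0.0125,-0.1475,0.034,0],
    [-1,0.0125,-0.1575,0.045,0],
    [-1,0.0125,-0.165,0.0575,0],
    [-1,0.0125,-0.171,0.071,0],
    [-1,0.0125,-0.175,0.081,0],
    [-1,0.0125,-0.1775,0.09,0],
    [-1,0.0125,-0.1775,0.09,0],
    [-1,0.0125,-0.1775,0.09,0],
  ],
)

```text
t: 10.5
position: [510.6, -112.0, 99.1]
orientation: [0.0, 0.82, 0.573, 0.0]
contact_force: [0.9, -0.4, 0.4]
finger_gap: 0.007
```

Run:
```python
from h import *
st=ctrl.read_state(); print(st['t'],can(st['position']),st['contact_force'])
for n in ('side','wrist'): cv2.imwrite(f'pics/{n}7.png',ctrl.snapshot(n))
s=cv2.imread('pics/side7.png')[120:220,300:400];w=cv2.imread('pics/wrist7.png')
cv2.imwrite('pics/c7.png',np.hstack([cv2.resize(s,(400,400),interpolation=2),cv2.resize(w[:,120:520],(400,400),interpolation=2)]))
```

```text
10.5 [-22.6  59.9  99.1] [ 0.856552   -0.40292033  0.39007261]
```

View pics/c7.png

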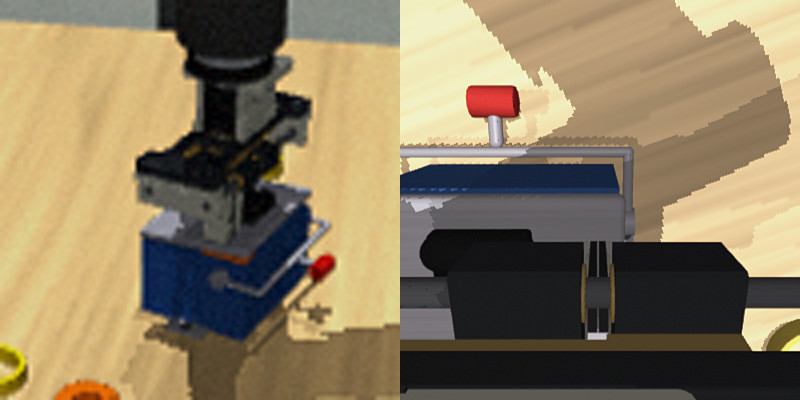

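The lid is nearly shut, with the fingertip on its plain side. I'll press it down gently.

Call:
arm_command(
  plan=[
    [-1,0,-0.01,0.005,0],
    [-1,0,-0.01,0.01,0],
    [-1,0,-0.01,0.01,0],
    [-1,0,-0.01,0.01,0],
  ],
)

```text
t: 10.93
position: [502.3, -109.2, 90.4]
orientation: [-0.0, 0.82, 0.573, -0.0]
contact_force: [-0.1, 0.5, 0.2]
finger_gap: 0.005
```

Call:
arm_command(
  plan=[
    [-1,0,0,0.002,0],
    [-1,0,0,0.002,0],
    [-1,0,0,0.002,0],
  ],
)

```text
t: 11.18
position: [502.5, -109.2, 90.0]
orientation: [0.0, 0.82, 0.573, -0.0]
contact_force: [-5.0, 2.3, 14.7]
finger_gap: 0.002
```

The tip is at z=90.0 with 14.7 N, so the lid rests on the rim. Next I rise, shift to above the bail grip, and look.

Call:
arm_command(
  plan=[
    [-1,0,0,0,0],
    [-1,0,0,0,0],
    [-1,0,0,-0.05,0],
    [-1,0,0,-0.1,0],
    [0.3,-0.04,-0.04,-0.12,0],
    [0.3,-0.074,-0.0866,-0.12,0],
    [0.3,-0.074,-0.0866,-0.12,0],
    [0.3,-0.074,-0.0866,-0.12,0],
    [0.3,-0.074,-0.0866,-0.12,0],
    [0.3,-0.074,-0.0866,-0.12,0],
  ],
)

```text
t: 12.02
position: [417.7, -141.0, 185.0]
orientation: [0.0, 0.82, 0.573, 0.0]
contact_force: [-0.4, -0.3, -0.2]
finger_gap: 0.399
```

Run:
```python
from h import *
st=ctrl.read_state(); c=cam('wrist',st);Rm=rot(st['orientation']);print(st['t'],can(st['position']),np.degrees(np.arctan2(Rm[1,0],Rm[0,0])),st['finger_gap'],st['contact_force'])
w=ctrl.snapshot('wrist');cv2.imwrite('pics/w8.png',w);S=ctrl.snapshot('side');C=ctrl.snapshot('scene')
cv2.imwrite('pics/c8.png',np.hstack([cv2.resize(S[120:220,300:400],(400,400),interpolation=2),cv2.resize(C[150:250,190:290],(400,400),interpolation=2)]))
hsv=cv2.cvtColor(w,cv2.COLOR_BGR2HSV)
red=cv2.inRange(hsv,(0,170,60),(2,255,255))|cv2.inRange(hsv,(172,150,60),(180,255,255))
n,lab,s,ce=cv2.connectedComponentsWithStats(red);i=1+np.argmax(s[1:,4]);print('red',s[i],ce[i],can(onz(c,ce[i],63)))
```

```text
12.0167 [-100.1    1.   185. ] 69.89690527521535 0.3987647926555609 [-0.35265199 -0.27269338 -0.23734062]
red [304 187  30  19 544] [318.35110294 195.80330882] [-100.4    0.4   63. ]
```

View pics/w8.png

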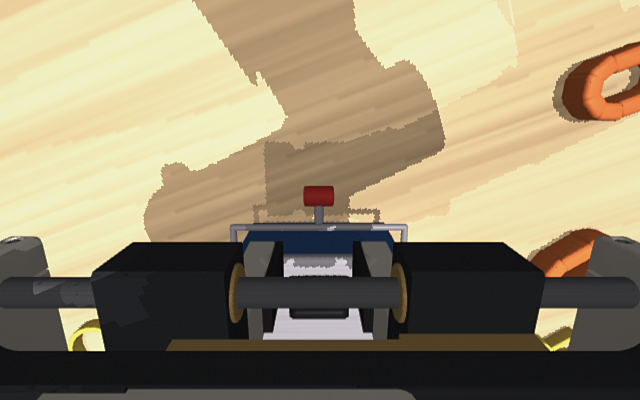

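View pics/c8.png

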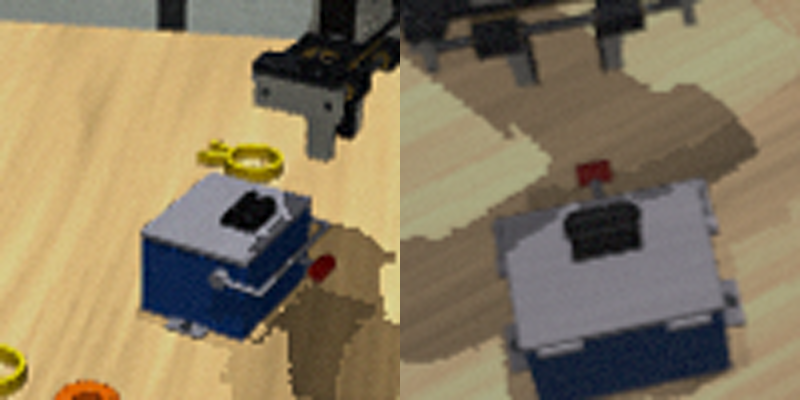

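The lid is flat. The grip is at (318,196), which gives canister (-100.4,0.4), and the jaws are straight above it. I'll descend and pinch its ends.

Call:
arm_command(
  plan=[
    [0.3,0,0,0,0],
    [0.3,0,0,0.04,0],
    [0.3,0,0,0.08,0],
    [0.3,0,0,0.12,0],
    [0.3,0,0,0.165,0],
    [0.3,0,0,0.165,0],
    [0.3,0,0,0.165,0],
    [-1,0,0,0.165,0],
    [-1,0,0,0.165,0],
    [-1,0,0,0.165,0],
    [-1,0,0,0.165,0],
    [-1,0,0,0.165,0],
    [-1,0,0,0.165,0],
    [-1,0,0,0.165,0],
  ],
  force=30,
)

```text
t: 13.33
position: [418.0, -140.7, 53.5]
orientation: [0.0, 0.82, 0.573, 0.001]
contact_force: [2.1, 4.1, 1.0]
finger_gap: 0.295
```

Run:
```python
from h import *
st=ctrl.read_state(); print(st['t'],can(st['position']),st['finger_gap']*88,st['contact_force'])
w=ctrl.snapshot('wrist');cv2.imwrite('pics/w9.png',w);S=ctrl.snapshot('side')
cv2.imwrite('pics/c9.png',np.hstack([cv2.resize(S[120:220,300:400],(400,400),interpolation=2),w[:,120:520]]))
```

```text
13.3333 [-99.9   1.4  53.5] 25.954682208844766 [2.13933059 4.09548796 1.03632045]
```

View pics/c9.png

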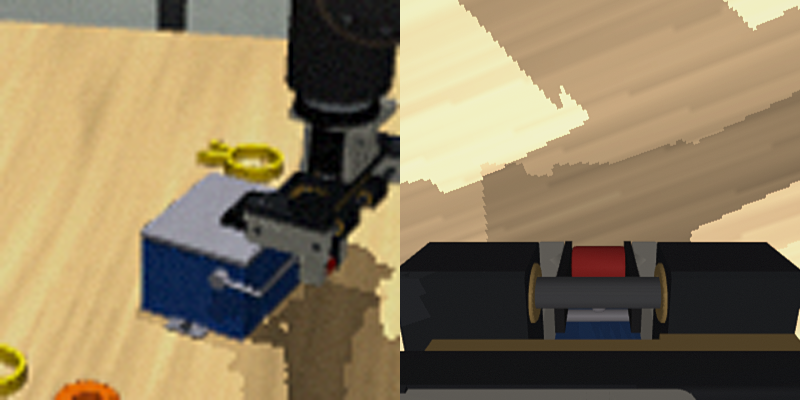

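The gap is 26 mm, so the barrel is pinched on its ends. I'll swing the first part of the arc.

Call:
arm_command(
  plan=[
    [-1,0,0.0013,-0.0152,0],
    [-1,0,0.0053,-0.0299,0],
    [-1,0,0.0117,-0.0438,0],
    [-1,0,0.0205,-0.0563,0],
    [-1,0,0.0313,-0.067,0],
    [-1,0,0.0438,-0.0758,0],
    [-1,0,0.0438,-0.0758,0],
    [-1,0,0.0438,-0.0758,0],
  ],
  force=30,
)

```text
t: 14.1
position: [449.7, -152.4, 113.9]
orientation: [-0.001, 0.82, 0.573, -0.0]
contact_force: [-4.0, 9.5, 10.3]
finger_gap: 0.29
```

Run:
```python
from h import *
st=ctrl.read_state(); print(st['t'],can(st['position']),st['finger_gap']*88,st['contact_force'])
w=ctrl.snapshot('wrist');S=ctrl.snapshot('side')
cv2.imwrite('pics/c10.png',np.hstack([cv2.resize(S[120:220,300:400],(400,400),interpolation=2),w[:,120:520]]))
```

```text
14.1 [-66.1   1.2 113.9] 25.477191290915027 [-4.01607682  9.54513666 10.26412212]
```

View pics/c10.png

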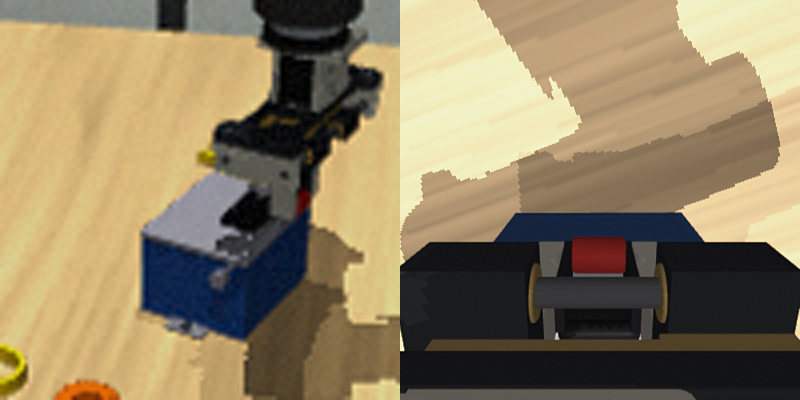

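Call:
arm_command(
  plan=[
    [-1,0,-0.0012,-0.0022,0],
    [-1,0,0.0058,-0.0059,0],
    [-1,0,0.0128,-0.0094,0],
    [-1,0,0.0201,-0.0124,0],
    [-1,0,0.0201,-0.0124,0],
  ],
)

```text
t: 14.62
position: [465.2, -157.9, 123.1]
orientation: [-0.001, 0.82, 0.573, -0.0]
contact_force: [-0.1, 6.5, -0.4]
finger_gap: 0.288
```

Run:
```python
from h import *
st=ctrl.read_state(); f=st['contact_force'];print(st['t'],can(st['position']),st['finger_gap']*88,f@CX,f@CY,f[2])
w=ctrl.snapshot('wrist');S=ctrl.snapshot('side')
cv2.imwrite('pics/c11.png',np.hstack([cv2.resize(S[120:220,300:400],(400,400),interpolation=2),w[:,120:520]]))
```

```text
14.6167 [-49.7   1.2 123.1] 25.357406380719326 -2.2697038014858033 6.111978812512054 -0.38094295371825454
```

View pics/c11.png

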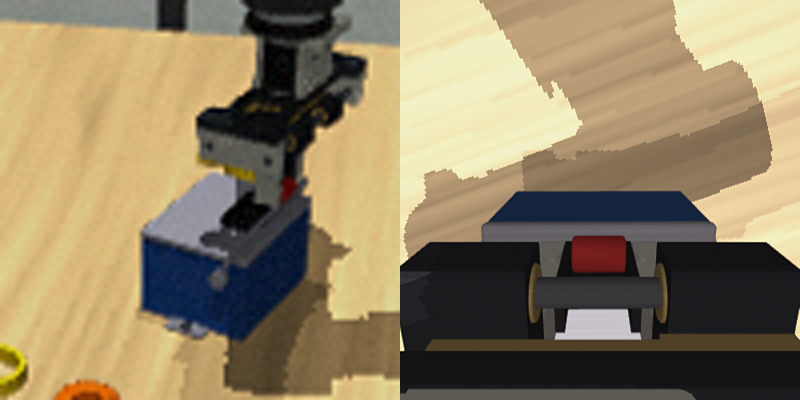

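Call:
arm_command(
  plan=[
    [-1,0,0.0076,-0.0024,0],
    [-1,0,0.0155,-0.004,0],
    [-1,0,0.0236,-0.0044,0],
    [-1,0,0.0316,-0.0035,0],
    [-1,0,0.0377,-0.0008,0],
    [-1,0,0.0377,-0.0008,0],
    [-1,0,0.0377,-0.0008,0],
  ],
)

```text
t: 15.3
position: [496.7, -169.2, 126.3]
orientation: [0.002, 0.819, 0.573, 0.002]
contact_force: [4.5, 2.8, 11.2]
finger_gap: 0.291
```

Run:
```python
from h import *
st=ctrl.read_state(); f=st['contact_force'];print(st['t'],can(st['position']),st['finger_gap']*88,f@CX,f@CY,f[2])
w=ctrl.snapshot('wrist');S=ctrl.snapshot('side')
cv2.imwrite('pics/c12.png',np.hstack([cv2.resize(S[120:220,300:400],(400,400),interpolation=2),w[:,120:520]]))
```

```text
15.3 [-16.2   1.4 126.3] 25.62020933614598 3.292003451200503 4.117066453644545 11.163139671440552
```

View pics/c12.png

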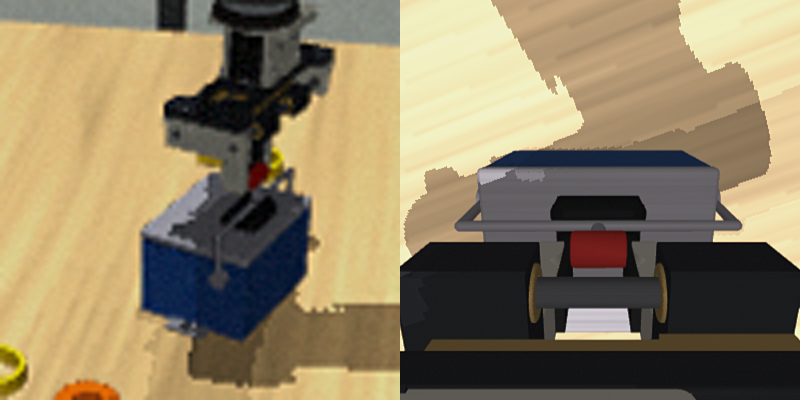

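Run:
```python
from h import *
st=ctrl.read_state(); c=cam('wrist',st)
for a in (1.8,1.9,1.95,2.0,2.08,2.15):
    b=a-.35; ext=4 if a<2 else 1
    W=wld(-30-(42+ext)*np.cos(b),0,64+(42+ext)*np.sin(b)); W2=wld(-30-(42+ext)*np.cos(b),60,64+(42+ext)*np.sin(b)); G=wld(-30-(70+ext)*np.cos(b),0,64+(70+ext)*np.sin(b))
    print(a,proj(c,W).round(),proj(c,W2).round(),proj(c,G).round(),[proj(cam('side'),q).round(1) for q in (W2,G)])
print('hump',proj(c,wld(-29,0,107)))
w=ctrl.snapshot('wrist');cv2.imwrite('pics/c13.png',cv2.resize(w[140:290,220:420],(800,600),interpolation=2))
```

```text
1.8 [317. 212.] [428. 212.] [317. 223.] [array([357.9, 177.7]), array([366.4, 164.7])]
1.9 [317. 220.] [427. 220.] [317. 239.] [array([356.8, 177.4]), array([364.6, 164.1])]
1.95 [317. 224.] [427. 224.] [317. 246.] [array([356.2, 177.2]), array([363.7, 163.9])]
2.0 [317. 226.] [425. 225.] [317. 250.] [array([355.7, 177.8]), array([362.8, 164.4])]
2.08 [317. 231.] [424. 231.] [317. 260.] [array([354.9, 177.7]), array([361.5, 164.2])]
2.15 [317. 236.] [423. 235.] [317. 268.] [array([354.1, 177.6]), array([360.3, 164.2])]
hump [317.04730411 221.55278286]
```

View pics/c13.png

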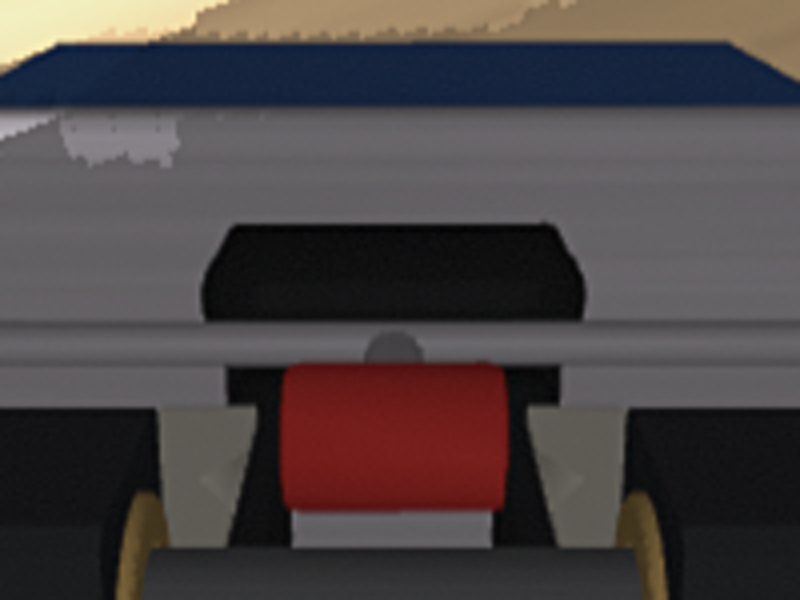

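The wire is at row 226 and the grip at row 249, so the angle is ~1.98, just past the crest (hump edge above it). I'll push a little further.

Call:
arm_command(
  plan=[
    [-1,0,0.004,-0.001,0],
    [-1,0,0.008,-0.001,0],
    [-1,0,0.008,-0.001,0],
    [-1,0,0.008,-0.001,0],
  ],
)

```text
t: 15.78
position: [500.5, -170.7, 125.3]
orientation: [0.0, 0.82, 0.573, 0.001]
contact_force: [2.5, 5.0, 4.5]
finger_gap: 0.29
```

Run:
```python
from h import *
st=ctrl.read_state(); c=cam('wrist',st);f=st['contact_force'];print(st['t'],can(st['position']),st['finger_gap']*88,f@CX,f@CY,f[2])
for a in (1.9,1.95,2.0,2.08,2.15):
    b=a-.35; ext=0
    W=wld(-30-(42+ext)*np.cos(b),0,64+(42+ext)*np.sin(b));  G=wld(-30-(70+ext)*np.cos(b),0,64+(70+ext)*np.sin(b))
    print(a,proj(c,W).round(),proj(c,G).round())
w=ctrl.snapshot('wrist');cv2.imwrite('pics/c14.png',cv2.resize(w[140:290,220:420],(800,600),interpolation=2))
```

```text
15.7833 [-12.1   1.3 125.3] 25.525837158041895 0.6475056762577337 5.51120004557387 4.503392106848399
1.9 [317. 211.] [317. 228.]
1.95 [317. 215.] [317. 235.]
2.0 [317. 218.] [317. 242.]
2.08 [317. 224.] [317. 252.]
2.15 [317. 228.] [317. 260.]
```

View pics/c14.png

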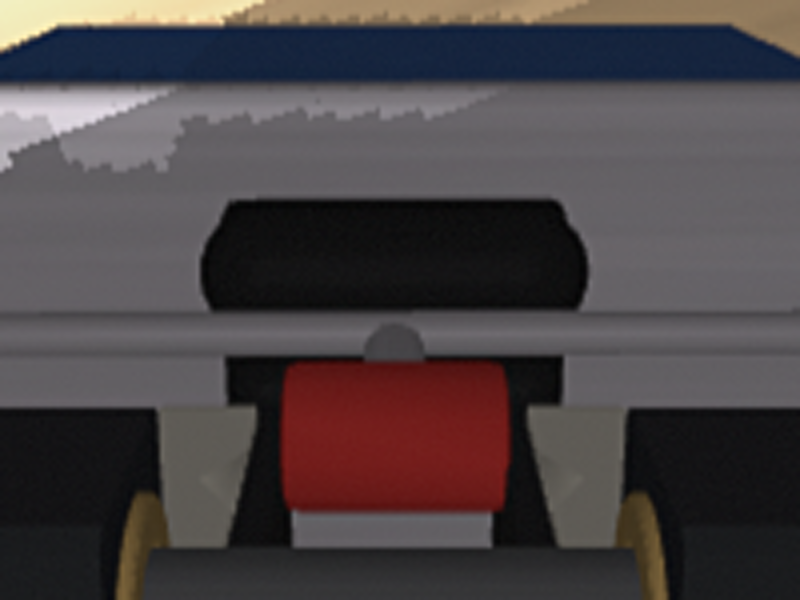

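The wire is at row 223 and the grip at row 249, giving ~2.06 with little residual force, so it is in the groove. I'll release and rise clear.

Call:
arm_command(
  plan=[
    [0.2,0,0,0,0],
    [0.2,0,0,0,0],
    [0.2,0,0,0,0],
    [0.2,0,0,0,0],
    [0.2,0,0,-0.03,0],
    [0.2,0,0,-0.08,0],
    [0.2,0,0,-0.13,0],
    [0.2,0,0,-0.16,0],
    [0.2,0,0,-0.16,0],
    [0.2,0,0,-0.16,0],
    [0.2,0,0,-0.16,0],
  ],
)

```text
t: 16.75
position: [498.9, -171.1, 252.3]
orientation: [-0.0, 0.82, 0.573, -0.0]
contact_force: [-0.2, -0.9, -0.4]
finger_gap: 0.597
```

Call:
arm_command(
  plan=[
    [0.2,0,0.05,-0.03,0],
    [0.2,0,0.1,-0.03,0],
    [0.2,0,0.1,-0.03,0],
    [0.2,0,0.1,-0.03,0],
    [0.2,0,0.1,-0.03,0],
    [0.2,0,0.1,-0.03,0],
  ],
)

```text
t: 17.25
position: [573.6, -198.5, 275.8]
orientation: [-0.001, 0.82, 0.573, -0.001]
contact_force: [-0.4, 0.1, 1.2]
finger_gap: 0.604
```

Run:
```python
from h import *
st=ctrl.read_state(); c=cam('wrist',st);print(st['t'],can(st['position']),st['finger_gap']*88,st['contact_force'])
w=ctrl.snapshot('wrist');S=ctrl.snapshot('side');cv2.imwrite('pics/w15.png',w);cv2.imwrite('pics/s15.png',S);C=ctrl.snapshot('scene');cv2.imwrite('pics/sc15.png',C)
def red(im):
    hsv=cv2.cvtColor(im,cv2.COLOR_BGR2HSV);m=cv2.inRange(hsv,(0,170,60),(2,255,255))|cv2.inRange(hsv,(172,150,60),(180,255,255))
    n,lab,s,ce=cv2.connectedComponentsWithStats(m)
    if n<2: return None
    i=1+np.argmax(s[1:,4]);print(s[i],ce[i].round(1));return ce[i]
rs=[ray(k,u) for k,u in [(c,red(w)),(cam('side'),red(S)),(cam('scene'),red(C))] if u is not None]
P=tri(rs);p=can(P);print('grip',p,'angle',.35+np.arctan2(p[2]-64,-30-p[0]),'r',np.hypot(p[2]-64,p[0]+30),[np.linalg.norm(np.cross(P-o,d)).round(1) for o,d in rs])
for a in (1.9,2.0,2.08,2.15):
    b=a-.35; print(a,proj(c,wld(-30-42*np.cos(b),0,64+42*np.sin(b))).round(1),proj(c,wld(-30-70*np.cos(b),0,64+70*np.sin(b))).round(1))
cv2.imwrite('pics/c15.png',np.hstack([cv2.resize(S[120:220,300:400],(400,400),interpolation=2),cv2.resize(w[30:230,220:420],(400,400),interpolation=2)]))
```

```text
17.25 [ 66.    0.  275.8] 53.13444912655191 [-0.41547889  0.13214922  1.21117314]
[304  83  31  23 695] [319.1  94. ]
[359 161   6   6  19] [361.4 163.4]
[235 197   9   7  39] [239. 200.]
grip [-18.3   1.6 137.8] angle 2.0780243777714653 r 74.72168359987616 [np.float64(1.4), np.float64(0.9), np.float64(2.1)]
1.9 [318.8  80.7] [318.9  77.5]
2.0 [318.9  85.6] [318.9  86.4]
2.08 [318.9  89.4] [318.9  93.3]
2.15 [318.9  92.7] [318.9  99.3]
```

View pics/c15.png

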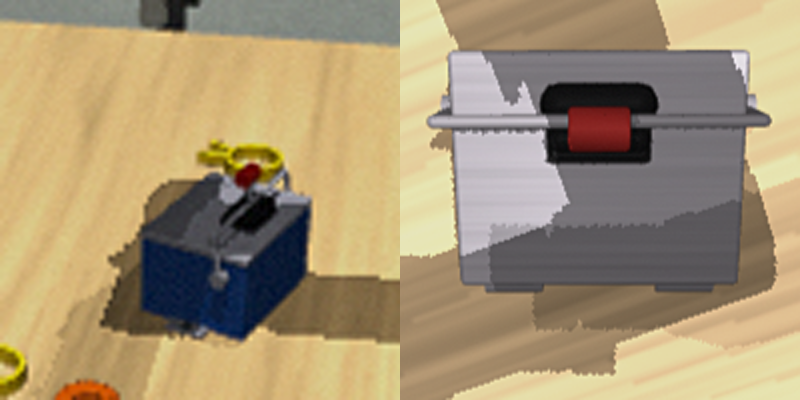

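View pics/s15.png

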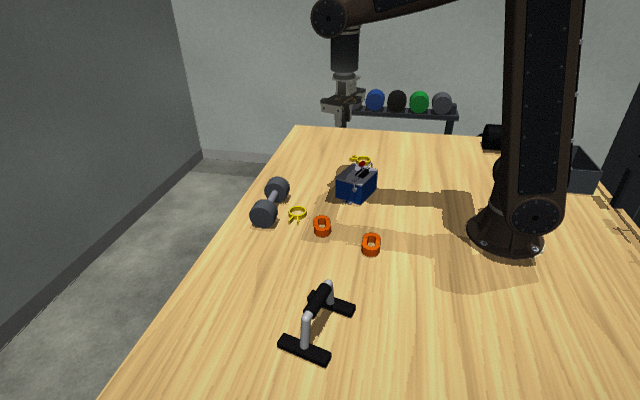

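The grip triangulates to a bail angle of 2.078, with the wire behind the hump. The lid is flat, the bystanders are where they were, and the arm is clear at z=276 with no contact force, so I'm handing in.

```bash
python3 -c "
from station import ctrl
print(ctrl.finish_job()); print(ctrl.read_state()['t'])"
```

```text
the job is handed in; nothing more can be done
None
the job is handed in; nothing more can be done
```

The smallest orange exerciser (measured 65 x 41 mm) is in the canister, the lid is shut and the bail is snapped into its groove. I handed the job in at about 17.4 s of the 72 s; no verdict is reported.

**Last checks:**
- **Exerciser:** it was seen lying flat inside the canister before the lid closed.
- **Lid:** pressed down until the fingertip stood at z = 90.0 mm with about 15 N. It looked flat on the rim before the bail went over and again at the end.
- **Bail:** with the arm clear, the grip triangulated from three cameras to an angle of 2.078 rad, against 2.08 for the groove. The wire showed behind the hump.
- **Robot:** about 140 mm above the canister, with no significant contact force.
- **Other gear:** judged by eye, the dumbbell, push-up handle, collars and the two larger loops look unmoved in the side view.

**Disagreement:** the triangulated grip radius came out at 74.7 mm against the nominal 70. About 2 mm of camera calibration error and some spring stretch of the bail in its groove could account for that, but I did not confirm it. The wrist view of the grip alone also gives about 2.08.

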